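Set the teaching clock to three o'clock

TASK

The geared teaching clock lying face up on the desk is slow. With a fingertip, gently push its long blue hand forward round the dial until the clock shows exactly three o'clock: the long hand on the green twelve spot and the short red hand, which the gears bring along, on three. Push only the long hand, do not pinch it, do not lift or shove the clock, leave the things around it alone, and take the finger away when done.

Things in the scene. Friction and masses are not known exactly. Their poses are not given: they have to be found in the camera images.
- clock: geared teaching clock lying face up: round beech board 300 mm across, flat white dial 22 mm above the desk, loose, about 0.9 kg, on rubber feet. Origin on the axis of the hands at desk height; x points to twelve, y to nine, z up, so three is at -y. Clockwise is as seen from above. Small ticks at the minutes, black bars at the hours, thick blue bars at three, six and nine.
- twelve_mark (a point): centre of the green round spot, 20 mm across, that marks twelve; on the dial's surface, 127 mm from the axis of the hands; x, y and z axes as the clock's
- minute_arbor (a joint): angle of the long hand, rad, growing clockwise and counting whole turns: 0 is three o'clock, -3.14 half past two, -6.28 two o'clock, -7.85 a quarter to two. It starts anywhere from about 1:35 to 2:45. Stiff by friction (about 0.6 N at 100 mm from the axis turns it), stays where it is left, has no stop either way.
- hour_arbor (a joint): angle of the short hand, rad, growing clockwise, 0 at three, -0.52 at two. Geared to the long hand: always 1/12 of its angle.
- minute_hand: the long blue hand: a bar 13 mm wide, narrowing over its last 16 mm, reaching 118 mm from the axis, lying 38 to 44 mm above the desk (16 mm clear above the dial, so a fingertip can go down beside it). Origin on the axis at desk height; its x axis points along the hand to the tip, z up.
- minute_tip (a point): tip of the long blue hand, 118 mm from the axis, 41 mm above the desk
- hour_hand: the short red hand: a bar 16 mm wide reaching 78 mm from the axis, 28 to 32 mm above the desk, so below the long hand. Origin on the axis at desk height; x along the hand to its tip, z up.
- hour_tip (a point): tip of the short red hand, 78 mm from the axis, 30 mm above the desk
- bell: bystander: brass hand bell, 84 mm across, 150 mm tall with its turned wooden handle; loose, upright; origin at its underside. It stands to one side of the clock, its axis 245 to 280 mm from the clock's; the mug stands at the other side.
- pencil_mug: bystander: green enamel mug, 82 mm across, 86 mm tall, handle to its +y, pencils sticking up to 172 mm and leaning out to 36 mm from its axis; one loose piece; origin at its underside
- eraser_a: bystander: wooden chalkboard eraser with grey pad, 130 x 52 x 40 mm, lying on its pad; origin at the underside. It lies beyond the rim, near eight.
- eraser_b: bystander: the other eraser, the same, beyond the rim near four

How it is judged:
By the outcome, as a careful person would: the job done as asked, in the order asked, and still so for the second after the job is handed in, with the robot touching nothing.
It also fails if it takes over 64 s, if anything falls off the work surface, if the arm or the gripper's body presses on something with over 40 N, if the wrist force passes 120 N, or if a joint passes its speed limit or range.

ROBOT

A 7-joint arm with a two-finger parallel gripper is mounted at the origin on the work surface. World frame = base frame: x ahead of the robot, y to its left, z up, the work surface at z = 0. Lengths are in m, angles in rad, forces in N, time in s.
With the tool pointing down it reaches from about 0.4 to 0.875 m from the base axis. Payload 19.3 kg.
Tool frame: the origin (TCP) lies midway between the tips of the shut fingers; the grasp point (between the pads) lies 19 mm behind it (hold_point_z is the z of the grasp point in the tool frame, in m); z points along the fingers, y is the line along which they close (so a half turn about z gives the same grasp; the last joint's range is limited). The gripper opens to 85 mm and grips with 20 to 120 N. Pads are 22 mm wide; open, the fingers measure 114 mm over their backs; the gripper's body (76 mm by 85 mm) begins 54 mm behind the grasp point. The pads swing forward as they close: fully open they stand 13 mm farther back than shut.
Start: joints at [1.251, 0.521, -0.036, 1.599, 0.021, 1.021, -0.113], TCP at [0.154, -0.606, 0.231] pointing down, gripper open.
Joint ranges: [-2.91, 2.91], [-0.3, 2.13], [-1.5, 1.42], [0.17, 2.43], [-1.26, 4.41], [0.16, 1.93], [-2.52, 2.52]. Speed limits (rad/s): [1.89, 1.89, 2.39, 2.39, 3.01, 3.01, 3.01].

INTERFACE

Orientations are given as a unit quaternion [w, x, y, z].
In Python, from plant import get_state, camera, get_calibration, close_job, hold_point_z gives the robot as it stands.
- The arm moves only by the tool drive_tool, never from a script. Its arguments are lists of equal length, an entry for each row: "travel": the shift along the tool's x, y, z normalised to -1 to 1, where 1 is 0.02 m, a list of three; "rot": the turn, a rotation vector about the tool's x, y, z normalised to -1 to 1, where 1 is 6 degrees, a list of three. A call has 1 to 10 rows; each row shifts and turns the commanded pose from where the row before left it, along the tool's axes as they then stand; what a row does not reach is not made up. A row lasts 1/12 s, in which the tool goes at most 41.7 mm and 7.16 degrees, less where a joint would pass 70% of its speed; a pose out of reach is approached as far as the arm can. A call with a number of a shift or a turn outside -1 to 1 is refused whole. A call with a gripper value outside its range is refused whole. "jaw" is the opening, from -1 (shut) to 1 (fully open), set as the call begins (left out, the last holds). The fingers move at their own pace and stop on an object; the grip force is fixed at half the most. Time passes only in rows, so rows that do not move let the fingers close. It gives the time, the measured TCP pose, the force, the opening and the grip force at its end, in the units of the state.
- get_state(): the state, without advancing time (a new reading comes with each control period).
- camera(name): name is "side" or "top"; returns the picture (400x640x3 uint8, red, green, blue); there is no depth.
- get_calibration(name): a dict with "camera_matrix" (3x3 intrinsics, pixels), "distortion" ([k1, k2, p1, p2, k3] as OpenCV has them; the pictures are not rectified), "position" and "rotation" of the camera in the world. Camera axes: x right, y down, z forward; pixel columns grow to the right and rows downward; lengths in m; the calibration is good to about 2 mm. A picture is of the moment at which its call begins. get_calibration takes no time and is no camera call.
- close_job(): hands the job in; it is judged then, once.
The state is a dict: "time": time; "q": joint angles; "dq": joint speeds; "joint_torque": joint torques, N m; "tool_pos": TCP position; "tool_rot": TCP orientation; "ft_force": force on the tool from outside, world axes, zero at the start; "torque": the same for the moment, N m; "width": opening from 0.0 (shut) to 1.0 (fully open); "grip_force": force on a finger pad.
Only numpy, scipy, OpenCV 4.12 (cv2) and the standard library are available. Lean on these libraries where they do the work, as an engineer would, in place of code of your own. Each camera call takes 0.05 s, during which the arm holds its last target. There are 200 camera calls.

## Working session

There is one attempt and no reset: what is moved stays moved. The work goes in short steps, Python scripts to look and compute and a tool call to move; the robot and the scene stay as the last step left them, time stands still between calls to the robot, and variables do not carry over. Pictures are saved under pics/ and viewed, at most 10 in all, crops included, and the job is handed in when it is done.

Besides the shell and the picture viewer there is one more tool, called after "Request:" by a JSON object that holds its "method" and its "body", one argument or row to a line. drive_tool: Moves the arm, as the interface text tells. Scaled input: -1 to 1 covers 0.02 m each way for a shift and 6 degrees each way for a turn. Its arguments: {"type":"object","properties":{"travel":{"type":"array","items":{"type":"array","items":{"type":"number","minimum":-1,"maximum":1}}},"rot":{"type":"array","items":{"type":"array","items":{"type":"number","minimum":-1,"maximum":1}}},"jaw":{"type":"number"}},"required":["travel","rot"]}

```bash
mkdir -p pics; ls; python3 - <<'E'
from plant import *
import cv2
for n in("top","side"):
    cv2.imwrite(f"pics/{n}0.png",camera(n)[:,:,::-1]); c=get_calibration(n); print(n,c)
s=get_state(); print(s["time"],s["tool_pos"],s["tool_rot"],hold_point_z)
E
```

```text
pics
top {'camera_matrix': array([[433.21972835,   0.        , 323.28850688],
       [  0.        , 433.21972835, 195.18284235],
       [  0.        ,   0.        ,   1.        ]]), 'distortion': array([-0.08054408,  0.        ,  0.        ,  0.        ,  0.        ]), 'position': array([0.47940963, 0.05311065, 0.96436381]), 'rotation': array([-0.02231182,  0.71448296, -0.69790233,  0.04414327])}
side {'camera_matrix': array([[515.88728657,   0.        , 321.7028752 ],
       [  0.        , 515.88728657, 201.84287197],
       [  0.        ,   0.        ,   1.        ]]), 'distortion': array([0.00839314, 0.        , 0.        , 0.        , 0.        ]), 'position': array([0.27262972, 0.97868657, 0.76149676]), 'rotation': array([ 0.06579421, -0.14375177,  0.87513397, -0.45732602])}
0.1 [ 0.15438997 -0.60533026  0.23079048] [-4.92688331e-04  9.92213069e-01  1.24551093e-01 -9.02369104e-05] -0.0187
```

View pics/top0.png

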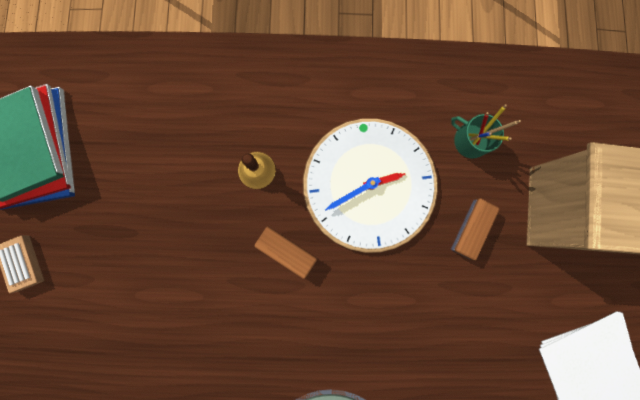

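View pics/side0.png

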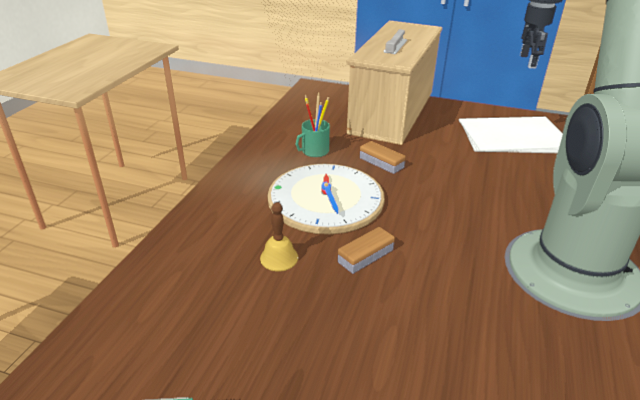

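The top view shows the clock axis at about (372,183), the green twelve spot at (363,128), the long hand's tip at (327,208) and the red tip at (404,176). The bell is at (257,170), the mug at (478,137), and the erasers are at (285,252) and (476,229). The side view agrees, and the arm is clear of the clock.

```bash
cat > h.py <<'E'
from plant import *
import cv2, numpy as np
from scipy.spatial.transform import Rotation as R
def rays(n,px):
    c=get_calibration(n); q=c["rotation"]
    u=cv2.undistortPoints(np.array(px,float).reshape(-1,1,2),c["camera_matrix"],c["distortion"])[:,0]
    d=R.from_quat([q[1],q[2],q[3],q[0]]).apply(np.c_[u,np.ones(len(u))])
    return c["position"],d
def plane(n,px,z):
    o,d=rays(n,px); return o+d*((z-o[2])/d[:,2])[:,None]
def tri(pt,ps):
    o1,d1=rays("top",pt);o2,d2=rays("side",ps);d1=d1[0];d2=d2[0]
    s=np.linalg.lstsq(np.c_[d1,-d2],o2-o1,rcond=None)[0]
    a=o1+s[0]*d1;b=o2+s[1]*d2; return (a+b)/2,np.linalg.norm(a-b)
def big(m,box):
    x0,y0,x1,y1=box; k=np.zeros_like(m);k[y0:y1,x0:x1]=m[y0:y1,x0:x1]
    n,l,s,c=cv2.connectedComponentsWithStats(k); i=1+np.argmax(s[1:,4]); return (l==i).astype(np.uint8)
def pts(m): v,u=np.nonzero(m); return np.c_[u,v].astype(float)
BOX={"top":(295,110,445,258),"side":(262,158,390,236)}
def masks(n,img=None):
    img=camera(n) if img is None else img
    h=cv2.cvtColor(img,cv2.COLOR_RGB2HSV)
    f=lambda a,b:cv2.inRange(h,a,b)//255
    return dict(blue=f((105,120,70),(125,255,255)),red=f((0,150,100),(6,255,255))|f((174,150,100),(180,255,255)),
      green=f((55,100,80),(85,255,255)),white=f((0,0,130),(180,90,255)))
def line(P,O):   # direction of hand from its axis O by pixels beyond 25 mm
    v=P[:,:2]-O; return v
E
python3 - <<'E'
from h import *
M={}
for n in("top","side"):
    img=cv2.imread(f"pics/{n}0.png")[:,:,::-1].copy(); m=masks(n,img)
    M[n]={k:big(m[k],BOX[n]) for k in m}
    for k in M[n]: p=pts(M[n][k]); print(n,k,len(p),p.mean(0).round(2))
W=M["top"]["white"]; c=max(cv2.findContours(W,cv2.RETR_EXTERNAL,cv2.CHAIN_APPROX_NONE)[0],key=len)
hull=cv2.convexHull(c)[:,0]; P=plane("top",hull,.022)[:,:2]
A=np.c_[2*P,np.ones(len(P))]; s=np.linalg.lstsq(A,(P**2).sum(1),rcond=None)[0]
O=s[:2]; print("dial centre",O,"r",np.sqrt(s[2]+O@O))
for n in M:
    g=plane(n,pts(M[n]["green"]).mean(0),.022)[0,:2]; print(n,"green",g,np.linalg.norm(g-O))
    for k,z in(("blue",.044),("red",.032)):
        V=plane(n,pts(M[n][k]),z)[:,:2]-O; r=np.linalg.norm(V,axis=1)
        a=np.arctan2(V[:,1],V[:,0]); far=r>(.05 if k=="blue" else .035)
        d=V[far].mean(0); th=np.arctan2(*(d[::-1])); g0=np.arctan2(*((g-O)[::-1]))
        print(n,k,"rmax",r.max(),"near-mean",V[r<.02].mean(0),"cw from 12 deg",np.degrees(g0-th)%360,"yaw12",np.degrees(g0))
gt,gs=[pts(M[n]["green"]).mean(0) for n in M]; print("tri green",tri(gt,gs))
def tip(n,k,z):
    p=pts(M[n][k]);r=np.linalg.norm(plane(n,p,z)[:,:2]-O,axis=1); return p[r>r.max()-.004].mean(0)
for k,z in(("blue",.044),("red",.032)): a,b=tip("top",k,z),tip("side",k,z); print("tri",k,a,b,tri(a,b))
E
```

```text
top blue 306 [355.23 192.15]
top red 134 [390.66 177.6 ]
top green 49 [362.78 127.45]
top white 12260 [370.25 184.64]
side blue 137 [330.39 196.66]
side red 25 [326.04 178.32]
side green 15 [277.67 186.93]
side white 5408 [325.62 195.23]
dial centre [ 0.59670534 -0.07871226] r 0.1425773976474349
top green [ 0.72259444 -0.05982999] 0.127297314501688
top blue rmax 0.11458746239021757 near-mean [-0.00137344  0.00166106] cw from 12 deg 247.36736555662287 yaw12 8.530276681131411
top red rmax 0.07530689179641602 near-mean [ 0.00075586 -0.01915207] cw from 12 deg 81.02622543818305 yaw12 8.530276681131411
side green [ 0.72009028 -0.05588791] 0.12547826039461343
side blue rmax 0.12350339059276635 near-mean [-0.00376877  0.010001  ] cw from 12 deg 250.41908190122132 yaw12 10.4803834060516
side red rmax 0.06263999615445598 near-mean [nan nan] cw from 12 deg 83.80201420978251 yaw12 10.4803834060516
tri green (array([ 0.72274037, -0.06036712,  0.01881851]), np.float64(0.0013529784428250354))
tri blue [326.66666667 208.66666667] [337.  211.5] (array([0.53779087, 0.01741227, 0.03751055]), np.float64(0.0010742809423451027))
tri red [403.5 174. ] [326. 175.] (array([ 0.61935507, -0.15158599,  0.02354781]), np.float64(0.0012786528050863805))<stdin>:17: RuntimeWarning: Mean of empty slice.
  ret = um.true_divide(
```

```bash
python3 - <<'E'
from h import *
print("base corners top cam",plane("top",[(528,245),(530,166)],0))
print("side cam base",plane("side",[(400,139),(349,132)],0))
print("upper corner tri",tri((590,248),(407,71)),tri((590,143),(349,64)))
print("bell, mug",plane("top",[(257,172),(478,140)],.05), "erasers",plane("top",[(285,252),(476,229)],.04))
E
```

```text
base corners top cam [[ 0.4677711  -0.44760741  0.        ]
 [ 0.65113499 -0.45652577  0.        ]]
side cam base [[ 0.47612805 -0.46836958  0.        ]
 [ 0.63960112 -0.45947796  0.        ]]
upper corner tri (array([ 0.4708191 , -0.44364959,  0.23064257]), np.float64(0.008938718599736916)) (array([ 0.65436939, -0.45868546,  0.22242113]), np.float64(0.008115266822216917))
bell, mug [[ 0.61195143  0.16782113  0.05      ]
 [ 0.6963164  -0.31174644  0.05      ]] erasers [[ 0.44416026  0.10388737  0.04      ]
 [ 0.50133958 -0.3085313   0.04      ]]
```

Request:
{"method": "drive_tool", "body": {
  "travel": [
    [1, -0.95, 0],
    [1, -0.95, 0],
    [1, -0.95, 0],
    [1, -0.95, 0],
    [1, -0.95, 0],
    [1, -0.95, 0],
    [1, -0.95, 0],
    [1, -0.95, 0],
    [1, -0.95, 0],
    [1, -0.95, 0]
  ],
  "rot": [
    [0, 0, 0],
    [0, 0, 0],
    [0, 0, 0],
    [0, 0, 0],
    [0, 0, 0],
    [0, 0, 0],
    [0, 0, 0],
    [0, 0, 0],
    [0, 0, 0],
    [0, 0, 0]
  ],
  "jaw": -1
}}

```text
time: 0.93
tool_pos: [0.3017, -0.3708, 0.2312]
tool_rot: [-0.0, 0.992, 0.125, -0.0]
ft_force: [1.2, -1.2, -1.0]
width: -0.004
grip_force: 0.0
```

Request:
{"method": "drive_tool", "body": {
  "travel": [
    [1, -0.95, 0],
    [1, -0.95, 0],
    [1, -0.95, 0],
    [1, -0.95, 0],
    [1, -0.95, 0],
    [1, -0.95, 0],
    [1, -0.95, 0],
    [1, -0.95, 0],
    [1, -0.95, 0],
    [1, -0.95, 0]
  ],
  "rot": [
    [0, 0, 0],
    [0, 0, 0],
    [0, 0, 0],
    [0, 0, 0],
    [0, 0, 0],
    [0, 0, 0],
    [0, 0, 0],
    [0, 0, 0],
    [0, 0, 0],
    [0, 0, 0]
  ]
}}

```text
time: 1.77
tool_pos: [0.4485, -0.1373, 0.2312]
tool_rot: [-0.0, 0.992, 0.125, -0.0]
ft_force: [1.9, -0.7, -0.2]
width: 0.001
grip_force: 0.0
```

Request:
{"method": "drive_tool", "body": {
  "travel": [
    [1, -0.95, 0],
    [1, -0.95, 0],
    [1, -0.95, 0],
    [1, -0.95, 0],
    [1, -0.95, 0],
    [0, 0, 0],
    [0, 0, 0]
  ],
  "rot": [
    [0, 0, 0],
    [0, 0, 0],
    [0, 0, 0],
    [0, 0, 0],
    [0, 0, 0],
    [0, 0, -0.9],
    [0, 0, -0.9]
  ]
}}

```text
time: 2.35
tool_pos: [0.5219, -0.0199, 0.2309]
tool_rot: [-0.0, 0.975, 0.221, -0.0]
ft_force: [-0.4, -0.3, -0.4]
width: -0.004
grip_force: 0.0
```

Request:
{"method": "drive_tool", "body": {
  "travel": [
    [0, 0, 0],
    [0, 0, 0],
    [0, 0, 0],
    [0, 0, 0],
    [0, 0, 0],
    [0, 0, 0],
    [0, 0, 0],
    [0, 0, 0],
    [0, 0, 0],
    [0, 0, 0]
  ],
  "rot": [
    [0, 0, -1],
    [0, 0, -1],
    [0, 0, -1],
    [0, 0, -1],
    [0, 0, -1],
    [0, 0, -1],
    [0, 0, -1],
    [0, 0, -1],
    [0, 0, -1],
    [0, 0, -1]
  ]
}}

```text
time: 3.18
tool_pos: [0.5214, -0.0218, 0.2311]
tool_rot: [-0.0, 0.735, 0.678, -0.0]
ft_force: [0.6, -0.3, 1.1]
width: 0.002
grip_force: 0.0
```

Request:
{"method": "drive_tool", "body": {
  "travel": [
    [0, 0, 0],
    [0, 0, 0],
    [0, 0, 0],
    [0, 0, 0],
    [0, 0, 0],
    [0, 0, 0],
    [0, 0, 0],
    [0, 0, 0]
  ],
  "rot": [
    [0, 0, -1],
    [0, 0, -1],
    [0, 0, -1],
    [0, 0, -1],
    [0, 0, -1],
    [0, 0, -1],
    [0, 0, 0],
    [0, 0, 0]
  ]
}}

```text
time: 3.85
tool_pos: [0.5214, -0.0219, 0.2311]
tool_rot: [-0.0, 0.493, 0.87, -0.0]
ft_force: [-0.1, 1.0, -0.3]
width: -0.002
grip_force: 0.0
```

Request:
{"method": "drive_tool", "body": {
  "travel": [
    [0, 0, 1],
    [0, 0, 1],
    [0, 0, 1],
    [0, 0, 1],
    [0, 0, 1],
    [0, 0, 1],
    [0, 0, 1],
    [0, 0, 1],
    [0, 0, 1],
    [0, 0, 0]
  ],
  "rot": [
    [0, 0, 0],
    [0, 0, 0],
    [0, 0, 0],
    [0, 0, 0],
    [0, 0, 0],
    [0, 0, 0],
    [0, 0, 0],
    [0, 0, 0],
    [0, 0, 0],
    [0, 0, 0]
  ]
}}

```text
time: 4.68
tool_pos: [0.5199, -0.0218, 0.0484]
tool_rot: [-0.002, 0.493, 0.87, -0.001]
ft_force: [-1.3, -0.4, 0.1]
width: -0.004
grip_force: 0.0
```

```bash
python3 - <<'E'
from h import *
a=camera("side")[130:280,240:420];b=camera("top")[100:270,280:460]
a=cv2.resize(a,(540,450),interpolation=3);
cv2.imwrite("pics/s1.png",a[:,:,::-1])
print(get_state()["q"])
E
```

```text
[ 0.33251088  0.68909275 -0.55421533  1.97739611  0.59345817  0.64131061
 -0.06793259]
```

View pics/s1.png

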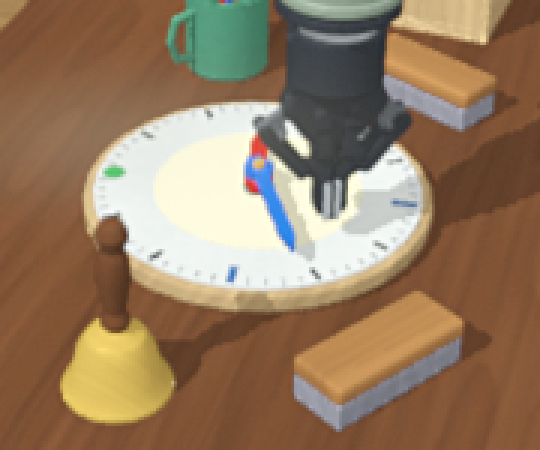

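The side crop shows the shut fingertips standing behind the blue hand at about (330,210), clear of it and of the red hand.

Request:
{"method": "drive_tool", "body": {
  "travel": [
    [0, 0, 0.4],
    [0, 0, 0.3],
    [0, 0, 0],
    [0, 0, 0]
  ],
  "rot": [
    [0, 0, 0],
    [0, 0, 0],
    [0, 0, 0],
    [0, 0, 0]
  ]
}}

```text
time: 5.12
tool_pos: [0.5216, -0.0218, 0.0374]
tool_rot: [0.0, 0.492, 0.871, -0.0]
ft_force: [0.6, 0.0, -0.0]
width: -0.009
grip_force: 0.0
```

Request:
{"method": "drive_tool", "body": {
  "travel": [
    [0, 0, 0.28],
    [0, 0, 0],
    [0, 0.2, 0],
    [0, 0.2, 0],
    [0, 0.15, 0],
    [0, 0, 0]
  ],
  "rot": [
    [0, 0, 0],
    [0, 0, 0],
    [0, 0, 0],
    [0, 0, 0],
    [0, 0, 0],
    [0, 0, 0]
  ]
}}

```text
time: 5.62
tool_pos: [0.5318, -0.0154, 0.0319]
tool_rot: [0.0, 0.491, 0.871, 0.0]
ft_force: [0.1, 0.2, 0.5]
width: 0.001
grip_force: 0.0
```

Request:
{"method": "drive_tool", "body": {
  "travel": [
    [0, 0.15, 0],
    [0, 0.1, 0],
    [0, 0.1, 0],
    [0, 0, 0],
    [0, 0, 0]
  ],
  "rot": [
    [0, 0, 0],
    [0, 0, 0],
    [0, 0, 0],
    [0, 0, 0],
    [0, 0, 0]
  ]
}}

```text
time: 6.03
tool_pos: [0.537, -0.0124, 0.0317]
tool_rot: [-0.0, 0.492, 0.871, 0.0]
ft_force: [-0.7, -0.4, -1.3]
width: -0.001
grip_force: 0.0
```

```bash
python3 - <<'E'
from h import *
a=camera("side")[130:280,240:420];b=camera("top")[110:260,290:470]
v=np.vstack([cv2.resize(i,(360,300),interpolation=3) for i in(a,b)])
cv2.imwrite("pics/s2.png",v[:,:,::-1])
E
```

```text
(no output)
```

View pics/s2.png

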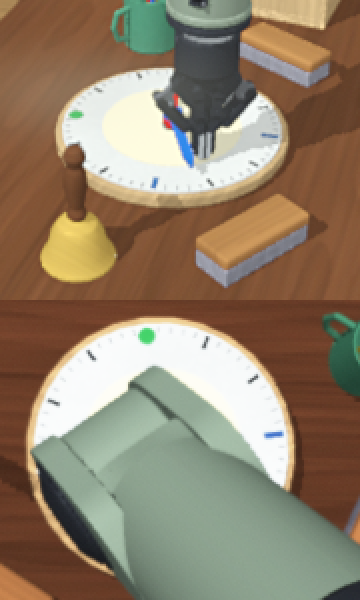

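The finger is now close behind the blue hand in the side view. The arm hides the hand from above, so I'll push along the arc and check with the side view.

Request:
{"method": "drive_tool", "body": {
  "travel": [
    [0.03, 0.154, 0],
    [0.03, 0.154, 0],
    [0.03, 0.154, 0],
    [0.03, 0.154, 0],
    [0.03, 0.154, 0],
    [0.03, 0.154, 0],
    [0.03, 0.154, 0],
    [0.03, 0.154, 0],
    [0.03, 0.154, 0],
    [0.03, 0.154, 0]
  ],
  "rot": [
    [0, 0, 0.333],
    [0, 0, 0.333],
    [0, 0, 0.333],
    [0, 0, 0.333],
    [0, 0, 0.333],
    [0, 0, 0.333],
    [0, 0, 0.333],
    [0, 0, 0.333],
    [0, 0, 0.333],
    [0, 0, 0.333]
  ]
}}

```text
time: 6.97
tool_pos: [0.563, 0.0045, 0.0316]
tool_rot: [-0.0, 0.636, 0.772, -0.0]
ft_force: [-0.6, -0.5, -0.2]
width: 0.002
grip_force: 0.4
```

Request:
{"method": "drive_tool", "body": {
  "travel": [
    [0.03, 0.154, 0],
    [0.03, 0.154, 0],
    [0.03, 0.154, 0],
    [0.03, 0.154, 0],
    [0.03, 0.154, 0],
    [0.03, 0.154, 0],
    [0.03, 0.154, 0],
    [0.03, 0.154, 0],
    [0.03, 0.154, 0],
    [0.03, 0.154, 0]
  ],
  "rot": [
    [0, 0, 0.333],
    [0, 0, 0.333],
    [0, 0, 0.333],
    [0, 0, 0.333],
    [0, 0, 0.333],
    [0, 0, 0.333],
    [0, 0, 0.333],
    [0, 0, 0.333],
    [0, 0, 0.333],
    [0, 0, 0.333]
  ]
}}

```text
time: 7.8
tool_pos: [0.5934, 0.0116, 0.0316]
tool_rot: [-0.0, 0.76, 0.65, -0.0]
ft_force: [-1.7, 0.1, 1.2]
width: 0.001
grip_force: 0.4
```

```bash
cat > st.py <<'E'
from h import *
import sys
O=np.array([.5967,-.0787]); s=get_state(); q=s["tool_rot"]; V=s["tool_pos"][:2]-O
yaw=np.degrees(2*np.arctan2(q[2],q[1])); a=np.radians(yaw); u=np.array([np.cos(a),np.sin(a)]);t=np.array([u[1],-u[0]])
print("t",s["time"],"yaw",yaw,"u,t mm",1e3*V@u,1e3*V@t,"z",s["tool_pos"][2],"R",np.linalg.norm(V))
n="side"; p=pts(big(masks(n)["blue"],BOX[n])); W=plane(n,p,.042)[:,:2]-O; r=np.linalg.norm(W,axis=1)
if len(p)>20:
    d=W[r>.05].mean(0); print("blue side n",len(p),"rmax",r.max(),"dial deg",8.5-np.degrees(np.arctan2(d[1],d[0])))
E
python3 st.py; python3 - <<'E'
from h import *
a=camera("side")[130:280,240:420]
cv2.imwrite("pics/s3.png",cv2.resize(a,(540,450),interpolation=3)[:,:,::-1])
E
```

```text
t 7.8 yaw 81.04426943103465 u,t mm 88.67304863541646 -17.29422465017622 z 0.031637266542713066 R 0.09034378650770454
blue side n 38 rmax 0.12071804615781384 dial deg -72.2700429436041
```

View pics/s3.png

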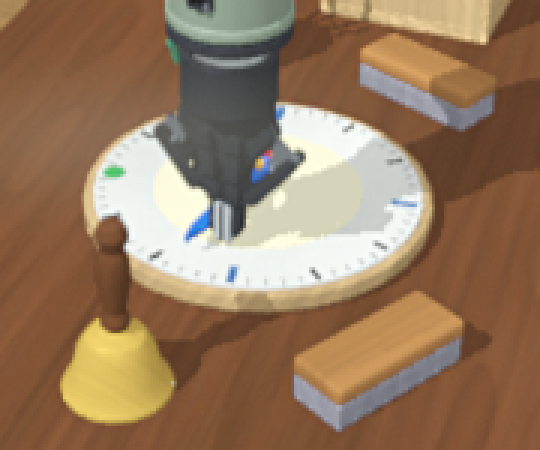

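The hand's tip, at about (190,238) in the crop, is moving with the finger at roughly -72° from twelve. The clock hasn't shifted.

Request:
{"method": "drive_tool", "body": {
  "travel": [
    [0.03, 0.154, 0],
    [0.03, 0.154, 0],
    [0.03, 0.154, 0],
    [0.03, 0.154, 0],
    [0.03, 0.154, 0],
    [0.03, 0.154, 0],
    [0.03, 0.154, 0],
    [0.03, 0.154, 0],
    [0.03, 0.154, 0],
    [0.03, 0.154, 0]
  ],
  "rot": [
    [0, 0, 0.333],
    [0, 0, 0.333],
    [0, 0, 0.333],
    [0, 0, 0.333],
    [0, 0, 0.333],
    [0, 0, 0.333],
    [0, 0, 0.333],
    [0, 0, 0.333],
    [0, 0, 0.333],
    [0, 0, 0.333]
  ]
}}

```text
time: 8.73
tool_pos: [0.6248, 0.0079, 0.0317]
tool_rot: [-0.0, 0.862, 0.507, -0.0]
ft_force: [-1.1, -0.1, 0.1]
width: -0.003
grip_force: 0.4
```

Request:
{"method": "drive_tool", "body": {
  "travel": [
    [0.03, 0.154, 0],
    [0.03, 0.154, 0],
    [0.03, 0.154, 0],
    [0.03, 0.154, 0],
    [0.03, 0.154, 0],
    [0.03, 0.154, 0],
    [0.03, 0.154, 0],
    [0.03, 0.154, 0],
    [0.03, 0.154, 0],
    [0.03, 0.154, 0]
  ],
  "rot": [
    [0, 0, 0.333],
    [0, 0, 0.333],
    [0, 0, 0.333],
    [0, 0, 0.333],
    [0, 0, 0.333],
    [0, 0, 0.333],
    [0, 0, 0.333],
    [0, 0, 0.333],
    [0, 0, 0.333],
    [0, 0, 0.333]
  ]
}}

```text
time: 9.57
tool_pos: [0.6526, -0.0062, 0.0317]
tool_rot: [-0.0, 0.937, 0.35, 0.0]
ft_force: [-1.3, 0.0, 0.6]
width: -0.004
grip_force: 0.4
```

```bash
python3 st.py
```

```text
t 9.5667 yaw 40.994540826127604 u,t mm 89.76655391856391 -18.014949719963425 z 0.03171834772648446 R 0.09155639036040714
blue side n 100 rmax 0.07108280287861715 dial deg -37.38334136949789
```

Request:
{"method": "drive_tool", "body": {
  "travel": [
    [0.03, 0.154, 0],
    [0.03, 0.154, 0],
    [0.03, 0.154, 0],
    [0.03, 0.154, 0],
    [0.03, 0.154, 0],
    [0.03, 0.154, 0],
    [0.03, 0.154, 0],
    [0.03, 0.154, 0],
    [0.03, 0.154, 0],
    [0.03, 0.154, 0]
  ],
  "rot": [
    [0, 0, 0.333],
    [0, 0, 0.333],
    [0, 0, 0.333],
    [0, 0, 0.333],
    [0, 0, 0.333],
    [0, 0, 0.333],
    [0, 0, 0.333],
    [0, 0, 0.333],
    [0, 0, 0.333],
    [0, 0, 0.333]
  ]
}}

```text
time: 10.45
tool_pos: [0.674, -0.0291, 0.0317]
tool_rot: [-0.0, 0.983, 0.182, 0.0]
ft_force: [0.2, 0.6, -0.0]
width: -0.002
grip_force: 0.4
```

Request:
{"method": "drive_tool", "body": {
  "travel": [
    [0.03, 0.154, 0],
    [0.03, 0.154, 0],
    [0, 0, 0],
    [0, 0, 0]
  ],
  "rot": [
    [0, 0, 0.333],
    [0, 0, 0.333],
    [0, 0, 0],
    [0, 0, 0]
  ]
}}

```text
time: 10.78
tool_pos: [0.6771, -0.0343, 0.0317]
tool_rot: [0.0, 0.989, 0.15, 0.0]
ft_force: [0.2, -0.2, 0.3]
width: -0.001
grip_force: 0.0
```

```bash
python3 st.py; python3 - <<'E'
from h import *
a=camera("side")[130:280,240:420];b=camera("top")[110:260,290:470]
v=np.vstack([cv2.resize(i,(360,300),interpolation=3) for i in(a,b)])
cv2.imwrite("pics/s4.png",v[:,:,::-1])
E
```

```text
t 10.7833 yaw 17.20296200371493 u,t mm 89.96809157603683 -18.57875171881804 z 0.031712899573504844 R 0.0918663568302544
blue side n 120 rmax 0.07583025783481402 dial deg -12.505953134686024
```

View pics/s4.png

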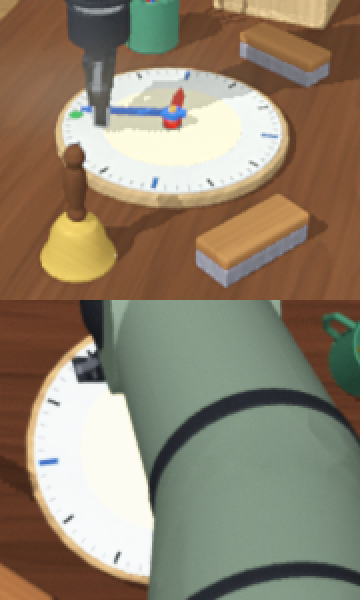

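The hand is close to twelve now. The side view shows it lying at about (125,112), slightly short of the green spot at (76,114), and the arm covers it from above. I'll back off to measure from above.

Request:
{"method": "drive_tool", "body": {
  "travel": [
    [0, -0.5, 0],
    [0, -0.5, 0],
    [0, 0, -1],
    [0, 0, -1],
    [0, 0, -1],
    [0, 0, -1],
    [0, 0, -1],
    [0, 0, -1],
    [0, 0, -1],
    [0, 0, -1]
  ],
  "rot": [
    [0, 0, 0],
    [0, 0, 0],
    [0, 0, 0],
    [0, 0, 0],
    [0, 0, 0],
    [0, 0, 0],
    [0, 0, 0],
    [0, 0, 0],
    [0, 0, 0],
    [0, 0, 0]
  ]
}}

```text
time: 11.77
tool_pos: [0.6706, -0.0135, 0.1927]
tool_rot: [-0.0, 0.989, 0.15, -0.0]
ft_force: [-0.2, -0.2, 0.8]
width: -0.002
grip_force: 0.0
```

Request:
{"method": "drive_tool", "body": {
  "travel": [
    [0, 0, -1],
    [0, 0, -1],
    [-0.3, -1, 0],
    [-0.3, -1, 0],
    [-0.3, -1, 0],
    [-0.3, -1, 0],
    [-0.3, -1, 0],
    [-0.3, -1, 0],
    [-0.3, -1, 0],
    [-0.3, -1, 0]
  ],
  "rot": [
    [0, 0, 0],
    [0, 0, 0],
    [0, 0, 0],
    [0, 0, 0],
    [0, 0, 0],
    [0, 0, 0],
    [0, 0, 0],
    [0, 0, 0],
    [0, 0, 0],
    [0, 0, 0]
  ]
}}

```text
time: 12.6
tool_pos: [0.5766, 0.1256, 0.2318]
tool_rot: [-0.0, 0.989, 0.15, 0.0]
ft_force: [-0.2, 0.8, -0.6]
width: -0.005
grip_force: 0.0
```

Request:
{"method": "drive_tool", "body": {
  "travel": [
    [-0.3, -1, 0],
    [-0.3, -1, 0],
    [-0.3, -1, 0],
    [-0.3, -1, 0],
    [-0.3, -1, 0],
    [-0.3, -1, 0],
    [-0.3, -1, 0],
    [-0.3, -1, 0],
    [-0.3, -1, 0],
    [-0.3, -1, 0]
  ],
  "rot": [
    [0, 0, 0],
    [0, 0, 0],
    [0, 0, 0],
    [0, 0, 0],
    [0, 0, 0],
    [0, 0, 0],
    [0, 0, 0],
    [0, 0, 0],
    [0, 0, 0],
    [0, 0, 0]
  ]
}}

```text
time: 13.43
tool_pos: [0.4597, 0.2985, 0.2318]
tool_rot: [-0.0, 0.989, 0.15, 0.0]
ft_force: [0.6, -0.0, 0.6]
width: 0.001
grip_force: 0.0
```

```bash
cat > look.py <<'E'
from h import *
import sys
img=camera("top"); m=masks("top",img); B=BOX["top"]
M={k:big(m[k],B) for k in m}
c=max(cv2.findContours(M["white"],cv2.RETR_EXTERNAL,cv2.CHAIN_APPROX_NONE)[0],key=len)
P=plane("top",cv2.convexHull(c)[:,0],.022)[:,:2]
s=np.linalg.lstsq(np.c_[2*P,np.ones(len(P))],(P**2).sum(1),rcond=None)[0]; O=s[:2]
g=plane("top",pts(M["green"]).mean(0),.022)[0,:2]; g0=np.arctan2(*((g-O)[::-1]))
print("O",O,"r",np.sqrt(s[2]+O@O),"green",g,"yaw12",np.degrees(g0))
for k,z,l in(("blue",.044,.05),("red",.032,.035)):
    p=pts(M[k]); V=plane("top",p,z)[:,:2]-O; r=np.linalg.norm(V,axis=1); f=r>l
    d=V[f].mean(0); L=cv2.fitLine(V[f].astype(np.float32),2,0,1e-4,1e-4)[:,0]; e=L[:2]*np.sign(L[:2]@d)
    print(k,len(p),"rmax",r.max(),"cw deg via axis",np.degrees(g0-np.arctan2(d[1],d[0])),"via line",np.degrees(g0-np.arctan2(e[1],e[0])),"line offset at axis mm",1e3*(e[0]*L[3]-e[1]*L[2]))
cv2.imwrite(sys.argv[1],cv2.resize(img[100:270,230:460],(690,510),interpolation=3)[:,:,::-1])
E
python3 look.py pics/t5.png; python3 st.py
```

```text
O [ 0.5967179  -0.07869463] r 0.14256648750565376 green [ 0.72259444 -0.05982999] yaw12 8.523265493454087
blue 336 rmax 0.11588480654071596 cw deg via axis -6.333030738086275 via line -6.303496454434434 line offset at axis mm 0.04104357747158893
red 152 rmax 0.07509166132036384 cw deg via axis 89.86334182343143 via line 90.41743876768972 line offset at axis mm 0.5004350199755425
t 13.4833 yaw 17.528706427197502 u,t mm -18.287543083986886 -405.31139047634923 z 0.23185239281007586 R 0.40572374527739963
blue side n 139 rmax 0.11403691777637835 dial deg -11.211309049747484
```

View pics/t5.png

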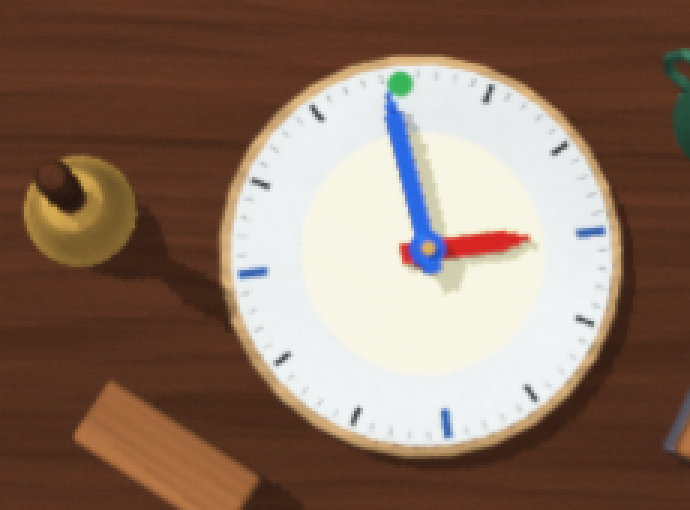

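The clock hasn't moved. The hand, with its tip at (388,95) in the crop, stands 6.3° short of twelve. The red hand points just short of three, towards the bar at (590,232). I'll go back the same way and nudge it the rest.

Request:
{"method": "drive_tool", "body": {
  "travel": [
    [0.3, 1, 0],
    [0.3, 1, 0],
    [0.3, 1, 0],
    [0.3, 1, 0],
    [0.3, 1, 0],
    [0.3, 1, 0],
    [0.3, 1, 0],
    [0.3, 1, 0],
    [0.3, 1, 0],
    [0.3, 1, 0]
  ],
  "rot": [
    [0, 0, 0],
    [0, 0, 0],
    [0, 0, 0],
    [0, 0, 0],
    [0, 0, 0],
    [0, 0, 0],
    [0, 0, 0],
    [0, 0, 0],
    [0, 0, 0],
    [0, 0, 0]
  ]
}}

```text
time: 14.37
tool_pos: [0.578, 0.1231, 0.2317]
tool_rot: [-0.0, 0.989, 0.15, -0.0]
ft_force: [0.1, 0.5, -0.7]
width: -0.001
grip_force: 0.0
```

Request:
{"method": "drive_tool", "body": {
  "travel": [
    [0.3, 1, 0],
    [0.3, 1, 0],
    [0.3, 1, 0],
    [0.3, 1, 0],
    [0.3, 1, 0],
    [0.3, 1, 0],
    [0.3, 1, 0],
    [0.3, 1, 0],
    [0, 0, 0],
    [0, 0, 0]
  ],
  "rot": [
    [0, 0, 0],
    [0, 0, 0],
    [0, 0, 0],
    [0, 0, 0],
    [0, 0, 0],
    [0, 0, 0],
    [0, 0, 0],
    [0, 0, 0],
    [0, 0, 0],
    [0, 0, 0]
  ]
}}

```text
time: 15.2
tool_pos: [0.671, -0.0156, 0.2313]
tool_rot: [0.0, 0.989, 0.149, -0.0]
ft_force: [0.0, 0.9, -0.2]
width: 0.001
grip_force: 0.0
```

Request:
{"method": "drive_tool", "body": {
  "travel": [
    [0, 0, 1],
    [0, 0, 1],
    [0, 0, 1],
    [0, 0, 1],
    [0, 0, 1],
    [0, 0, 1],
    [0, 0, 1],
    [0, 0, 1],
    [0, 0, 1],
    [0, 0, 0]
  ],
  "rot": [
    [0, 0, 0],
    [0, 0, 0],
    [0, 0, 0],
    [0, 0, 0],
    [0, 0, 0],
    [0, 0, 0],
    [0, 0, 0],
    [0, 0, 0],
    [0, 0, 0],
    [0, 0, 0]
  ]
}}

```text
time: 16.03
tool_pos: [0.6686, -0.0135, 0.0482]
tool_rot: [-0.001, 0.989, 0.151, -0.003]
ft_force: [-0.6, -0.0, -0.3]
width: -0.001
grip_force: 0.0
```

Request:
{"method": "drive_tool", "body": {
  "travel": [
    [0, 0, 0.5],
    [0, 0, 0.5],
    [0, 0, 0],
    [0, 0.3, 0],
    [0, 0.3, 0],
    [0, 0, 0]
  ],
  "rot": [
    [0, 0, 0],
    [0, 0, 0],
    [0, 0, 0],
    [0, 0, 0],
    [0, 0, 0],
    [0, 0, 0]
  ]
}}

```text
time: 16.53
tool_pos: [0.6754, -0.0286, 0.0325]
tool_rot: [0.001, 0.989, 0.149, 0.001]
ft_force: [-0.2, -0.7, 0.1]
width: -0.005
grip_force: 0.0
```

```bash
python3 st.py
```

```text
t 16.5333 yaw 17.12057808818049 u,t mm 89.96980292484523 -24.65729769284133 z 0.03249528073503189 R 0.09328744700038095
blue side n 119 rmax 0.07833922596005174 dial deg -12.245535751949259
```

Request:
{"method": "drive_tool", "body": {
  "travel": [
    [0, 0.1, 0],
    [0, 0.1, 0],
    [0, 0.1, 0],
    [0.015, 0.077, 0],
    [0.015, 0.077, 0],
    [0.015, 0.077, 0],
    [0.015, 0.077, 0],
    [0.015, 0.077, 0],
    [0.015, 0.077, 0],
    [0, 0, 0]
  ],
  "rot": [
    [0, 0, 0],
    [0, 0, 0],
    [0, 0, 0],
    [0, 0, 0.167],
    [0, 0, 0.167],
    [0, 0, 0.167],
    [0, 0, 0.167],
    [0, 0, 0.167],
    [0, 0, 0.167],
    [0, 0, 0]
  ]
}}

```text
time: 17.42
tool_pos: [0.6807, -0.0411, 0.0317]
tool_rot: [0.0, 0.995, 0.097, 0.0]
ft_force: [0.2, 0.4, 0.2]
width: -0.003
grip_force: 0.1
```

```bash
python3 st.py
```

```text
t 17.4167 yaw 11.091326513922025 u,t mm 89.61897814058824 -20.757188014837034 z 0.03169511295235622 R 0.09199142404184493
blue side n 121 rmax 0.07874870790008681 dial deg -8.007346242829907
```

Request:
{"method": "drive_tool", "body": {
  "travel": [
    [0, 0.04, 0],
    [0, 0.04, 0],
    [0, 0.03, 0],
    [0, 0, 0],
    [0, 0, 0]
  ],
  "rot": [
    [0, 0, 0],
    [0, 0, 0],
    [0, 0, 0],
    [0, 0, 0],
    [0, 0, 0]
  ]
}}

```text
time: 17.88
tool_pos: [0.681, -0.0429, 0.0317]
tool_rot: [0.0, 0.995, 0.098, 0.0]
ft_force: [-0.5, 0.3, 0.7]
width: -0.0
grip_force: 0.1
```

```bash
python3 st.py
```

```text
t 17.8833 yaw 11.204743666469708 u,t mm 89.61002421978633 -18.69923336894342 z 0.03171345890953137 R 0.09154025218043098
blue side n 112 rmax 0.0769051282952207 dial deg -6.773422084835497
```

Request:
{"method": "drive_tool", "body": {
  "travel": [
    [0, -0.5, 0],
    [0, -0.5, 0],
    [0, 0, -1],
    [0, 0, -1],
    [0, 0, -1],
    [0, 0, -1],
    [0, 0, -1],
    [0, 0, -1],
    [0, 0, -1],
    [0, 0, -1]
  ],
  "rot": [
    [0, 0, 0],
    [0, 0, 0],
    [0, 0, 0],
    [0, 0, 0],
    [0, 0, 0],
    [0, 0, 0],
    [0, 0, 0],
    [0, 0, 0],
    [0, 0, 0],
    [0, 0, 0]
  ]
}}

```text
time: 18.77
tool_pos: [0.6767, -0.0217, 0.1928]
tool_rot: [-0.0, 0.995, 0.098, -0.0]
ft_force: [0.3, 0.0, -0.5]
width: -0.001
grip_force: 0.0
```

Request:
{"method": "drive_tool", "body": {
  "travel": [
    [0, 0, -1],
    [0, 0, -1],
    [-0.4, -1, 0],
    [-0.4, -1, 0],
    [-0.4, -1, 0],
    [-0.4, -1, 0],
    [-0.4, -1, 0],
    [-0.4, -1, 0],
    [-0.4, -1, 0],
    [-0.4, -1, 0]
  ],
  "rot": [
    [0, 0, 0],
    [0, 0, 0],
    [0, 0, 0],
    [0, 0, 0],
    [0, 0, 0],
    [0, 0, 0],
    [0, 0, 0],
    [0, 0, 0],
    [0, 0, 0],
    [0, 0, 0]
  ]
}}

```text
time: 19.6
tool_pos: [0.5819, 0.1233, 0.2317]
tool_rot: [-0.0, 0.995, 0.098, -0.0]
ft_force: [0.2, 0.6, -0.3]
width: -0.002
grip_force: 0.0
```

Request:
{"method": "drive_tool", "body": {
  "travel": [
    [-0.4, -1, 0],
    [-0.4, -1, 0],
    [-0.4, -1, 0],
    [-0.4, -1, 0],
    [-0.4, -1, 0],
    [-0.4, -1, 0],
    [-0.4, -1, 0],
    [-0.4, -1, 0],
    [-0.4, -1, 0],
    [-0.4, -1, 0]
  ],
  "rot": [
    [0, 0, 0],
    [0, 0, 0],
    [0, 0, 0],
    [0, 0, 0],
    [0, 0, 0],
    [0, 0, 0],
    [0, 0, 0],
    [0, 0, 0],
    [0, 0, 0],
    [0, 0, 0]
  ]
}}

```text
time: 20.43
tool_pos: [0.4643, 0.3036, 0.2318]
tool_rot: [-0.0, 0.995, 0.098, -0.0]
ft_force: [-0.3, 0.3, -0.5]
width: 0.001
grip_force: 0.0
```

```bash
python3 look.py pics/t6.png; python3 st.py
```

```text
O [ 0.59670225 -0.07871346] r 0.14257896198432002 green [ 0.72344982 -0.05948956] yaw12 8.624362439760942
blue 336 rmax 0.11614386248253578 cw deg via axis -0.8331321653730374 via line -0.9665575493159742 line offset at axis mm -0.18646541442457476
red 151 rmax 0.07507533953660347 cw deg via axis 90.34132572431879 via line 90.11068433629758 line offset at axis mm -0.2083695391174034
t 20.4833 yaw 11.512469877452867 u,t mm -55.20937637158388 -405.45915942213645 z 0.23182081425129922 R 0.4092006906135969
blue side n 125 rmax 0.11250459955207644 dial deg -5.4041026048193235
```

```bash
python3 - <<'E'
from h import *
O=np.array([.5967,-.0787])
hs=[];bars={}
for i in range(4):
    m=masks("top"); k=big(m["blue"],BOX["top"]); P=plane("top",pts(k),.044)[:,:2]-O; r=np.linalg.norm(P,axis=1)
    d=P[r>.05].mean(0); hs.append(np.degrees(np.arctan2(d[1],d[0])))
p=pts(m["blue"]); p=p[(p[:,0]>300)&(p[:,0]<440)&(p[:,1]>110)&(p[:,1]<255)]
V=plane("top",p,.022)[:,:2]-O; r=np.linalg.norm(V,axis=1); a=(8.5-np.degrees(np.arctan2(V[:,1],V[:,0])))%360
for h in(90,180,270):
    s=(abs(a-h)<8)&(r>.1)&(r<.145); d=V[s].mean(0); print(h,s.sum(),"yaw12 est",(np.degrees(np.arctan2(d[1],d[0]))+h+180)%360-180)
print("hand yaw",hs)
E
```

```text
90 16 yaw12 est 8.439300334941038
180 16 yaw12 est 8.317644394697027
270 16 yaw12 est 8.376147054488797
hand yaw [np.float64(9.476912644976734), np.float64(9.476912644976734), np.float64(9.476912644976734), np.float64(9.476912644976734)]
```

View pics/t6.png

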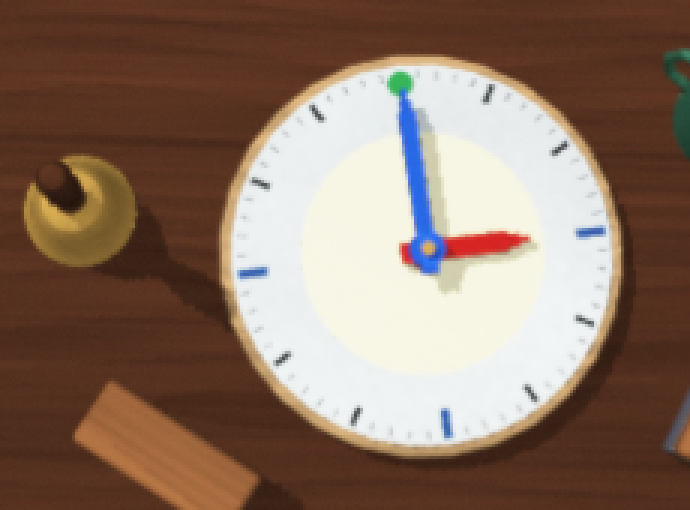

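The tip, at (402,92) in the crop, is on the lower edge of the green spot at (401,84), and the hand is still about 1° short. I'll give it one more small nudge.

Request:
{"method": "drive_tool", "body": {
  "travel": [
    [0.4, 1, 0],
    [0.4, 1, 0],
    [0.4, 1, 0],
    [0.4, 1, 0],
    [0.4, 1, 0],
    [0.4, 1, 0],
    [0.4, 1, 0],
    [0.4, 1, 0],
    [0.4, 1, 0],
    [0.4, 1, 0]
  ],
  "rot": [
    [0, 0, 0],
    [0, 0, 0],
    [0, 0, 0],
    [0, 0, 0],
    [0, 0, 0],
    [0, 0, 0],
    [0, 0, 0],
    [0, 0, 0],
    [0, 0, 0],
    [0, 0, 0]
  ]
}}

```text
time: 21.57
tool_pos: [0.5838, 0.1194, 0.2317]
tool_rot: [0.0, 0.995, 0.097, -0.0]
ft_force: [-0.4, -0.3, -0.0]
width: 0.001
grip_force: 0.0
```

Request:
{"method": "drive_tool", "body": {
  "travel": [
    [0.4, 1, 0],
    [0.4, 1, 0],
    [0.4, 1, 0],
    [0.4, 1, 0],
    [0.4, 1, 0],
    [0.4, 1, 0],
    [0.4, 1, 0],
    [0.4, 1, 0],
    [0, 0, 0],
    [0, 0, 0]
  ],
  "rot": [
    [0, 0, 0],
    [0, 0, 0],
    [0, 0, 0],
    [0, 0, 0],
    [0, 0, 0],
    [0, 0, 0],
    [0, 0, 0],
    [0, 0, 0],
    [0, 0, 0],
    [0, 0, 0]
  ]
}}

```text
time: 22.4
tool_pos: [0.6771, -0.0253, 0.2312]
tool_rot: [0.0, 0.995, 0.096, -0.0]
ft_force: [-0.7, 0.9, 0.1]
width: 0.005
grip_force: 0.0
```

Request:
{"method": "drive_tool", "body": {
  "travel": [
    [0, 0, 1],
    [0, 0, 1],
    [0, 0, 1],
    [0, 0, 1],
    [0, 0, 1],
    [0, 0, 1],
    [0, 0, 1],
    [0, 0, 1],
    [0, 0, 1],
    [0, 0, 0]
  ],
  "rot": [
    [0, 0, 0],
    [0, 0, 0],
    [0, 0, 0],
    [0, 0, 0],
    [0, 0, 0],
    [0, 0, 0],
    [0, 0, 0],
    [0, 0, 0],
    [0, 0, 0],
    [0, 0, 0]
  ]
}}

```text
time: 23.23
tool_pos: [0.6746, -0.0226, 0.0481]
tool_rot: [-0.0, 0.995, 0.098, -0.003]
ft_force: [-0.3, 0.0, -0.2]
width: -0.003
grip_force: 0.0
```

Request:
{"method": "drive_tool", "body": {
  "travel": [
    [0, 0, 0.5],
    [0, 0, 0.5],
    [0, 0, 0],
    [0, 0.3, 0],
    [0, 0.3, 0],
    [0, 0.1, 0],
    [0, 0, 0],
    [0, 0, 0],
    [0, 0, 0]
  ],
  "rot": [
    [0, 0, 0],
    [0, 0, 0],
    [0, 0, 0],
    [0, 0, 0],
    [0, 0, 0],
    [0, 0, 0],
    [0, 0, 0],
    [0, 0, 0],
    [0, 0, 0]
  ]
}}

```text
time: 23.98
tool_pos: [0.6798, -0.0368, 0.0319]
tool_rot: [-0.0, 0.995, 0.098, 0.0]
ft_force: [0.2, 0.3, -0.7]
width: -0.0
grip_force: 0.0
```

```bash
python3 st.py
```

```text
t 23.9833 yaw 11.202454012043614 u,t mm 89.69320573411872 -24.921929592453882 z 0.0319126446052879 R 0.09309121188100505
blue side n 113 rmax 0.0794400876066798 dial deg -6.602953884089468
```

Request:
{"method": "drive_tool", "body": {
  "travel": [
    [0, 0.1, 0],
    [0, 0.1, 0],
    [0, 0.05, 0],
    [0, 0.05, 0],
    [0, 0.05, 0],
    [0, 0.05, 0],
    [0, 0, 0],
    [0, 0, 0],
    [0, 0, 0]
  ],
  "rot": [
    [0, 0, 0],
    [0, 0, 0],
    [0, 0, 0],
    [0, 0, 0],
    [0, 0, 0],
    [0, 0, 0],
    [0, 0, 0],
    [0, 0, 0],
    [0, 0, 0]
  ]
}}

```text
time: 24.78
tool_pos: [0.6813, -0.0449, 0.0317]
tool_rot: [0.0, 0.995, 0.098, -0.0]
ft_force: [0.2, 0.0, -0.2]
width: -0.003
grip_force: 0.0
```

```bash
python3 st.py
```

```text
t 24.7833 yaw 11.203992948472623 u,t mm 89.58835686544104 -16.74433412377827 z 0.03168441529980892 R 0.09113970820174017
blue side n 114 rmax 0.0769051282952207 dial deg -5.373086145776011
```

Now I'll withdraw and check.

Request:
{"method": "drive_tool", "body": {
  "travel": [
    [0, -0.5, 0],
    [0, -0.5, 0],
    [0, 0, -1],
    [0, 0, -1],
    [0, 0, -1],
    [0, 0, -1],
    [0, 0, -1],
    [0, 0, -1],
    [0, 0, -1],
    [0, 0, -1]
  ],
  "rot": [
    [0, 0, 0],
    [0, 0, 0],
    [0, 0, 0],
    [0, 0, 0],
    [0, 0, 0],
    [0, 0, 0],
    [0, 0, 0],
    [0, 0, 0],
    [0, 0, 0],
    [0, 0, 0]
  ]
}}

```text
time: 25.67
tool_pos: [0.6771, -0.0237, 0.1927]
tool_rot: [-0.0, 0.995, 0.098, -0.0]
ft_force: [-0.4, 0.4, -0.3]
width: 0.002
grip_force: 0.0
```

Request:
{"method": "drive_tool", "body": {
  "travel": [
    [0, 0, -1],
    [0, 0, -1],
    [-0.4, -1, 0],
    [-0.4, -1, 0],
    [-0.4, -1, 0],
    [-0.4, -1, 0],
    [-0.4, -1, 0],
    [-0.4, -1, 0],
    [-0.4, -1, 0],
    [-0.4, -1, 0]
  ],
  "rot": [
    [0, 0, 0],
    [0, 0, 0],
    [0, 0, 0],
    [0, 0, 0],
    [0, 0, 0],
    [0, 0, 0],
    [0, 0, 0],
    [0, 0, 0],
    [0, 0, 0],
    [0, 0, 0]
  ]
}}

```text
time: 26.5
tool_pos: [0.5824, 0.1214, 0.2318]
tool_rot: [-0.0, 0.995, 0.098, 0.0]
ft_force: [0.3, 1.0, 0.7]
width: -0.003
grip_force: 0.0
```

Request:
{"method": "drive_tool", "body": {
  "travel": [
    [-0.4, -1, 0],
    [-0.4, -1, 0],
    [-0.4, -1, 0],
    [-0.4, -1, 0],
    [-0.4, -1, 0],
    [-0.4, -1, 0],
    [-0.4, -1, 0],
    [-0.4, -1, 0],
    [-0.4, -1, 0],
    [0, 0, 0]
  ],
  "rot": [
    [0, 0, 0],
    [0, 0, 0],
    [0, 0, 0],
    [0, 0, 0],
    [0, 0, 0],
    [0, 0, 0],
    [0, 0, 0],
    [0, 0, 0],
    [0, 0, 0],
    [0, 0, 0]
  ]
}}

```text
time: 27.33
tool_pos: [0.4746, 0.2866, 0.2318]
tool_rot: [-0.001, 0.995, 0.101, -0.0]
ft_force: [-0.2, -0.5, -1.0]
width: 0.001
grip_force: 0.0
```

```bash
python3 look.py pics/t7.png
```

```text
O [ 0.59669829 -0.07872095] r 0.1425829759521062 green [ 0.72318787 -0.05930763] yaw12 8.725533799514356
blue 336 rmax 0.11588513907835246 cw deg via axis 0.6355486058068971 via line 0.8980354119707438 line offset at axis mm 0.3691105256378169
red 152 rmax 0.07506850916891364 cw deg via axis 90.49391775125437 via line 90.80657400438952 line offset at axis mm 0.2826440645215256
```

View pics/t7.png

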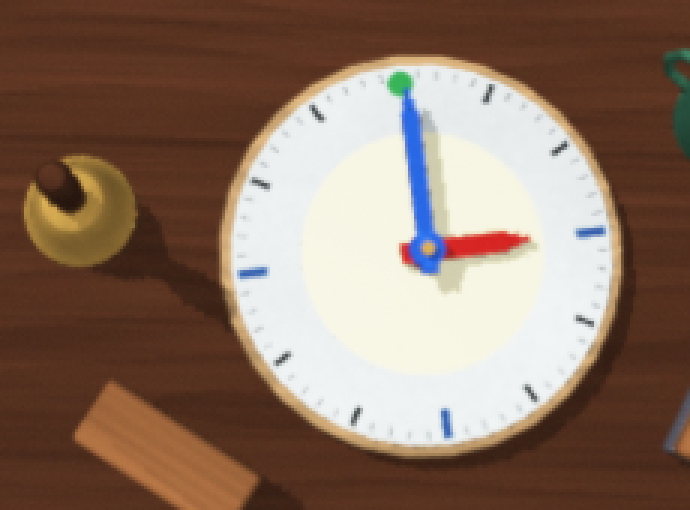

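The hand is on the green spot, within about 0.4° of twelve. The red hand is on three, the clock and its neighbours haven't moved, and the arm is clear.

```bash
python3 -c "
from plant import *
print(close_job())"
```

```text
the job is handed in; nothing more can be done
None
```

The clock shows three o'clock: the long hand is within about 0.4° of twelve and the short hand is on three. The clock did not move, the finger is clear, and the job was handed in at about 27 s.

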